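# Unlatch and slide open the child-safe tablet box

## Task

Open the child-safe laundry tablet box: hold its red spring plunger down with a fingertip and, while it is down, push the yellow tab along so that the blue lid slides past the plunger to fully open; then let go so that the plunger springs back up and locks the lid open. Only press and push: do not pinch the tab or touch its far side, and leave the other things on the counter where they are, neither lifted nor pushed about.

Things in the scene. Friction and masses are not known exactly. Their poses are not given: they have to be found in the camera images.
- box: white tablet box, 160 (x) x 280 (y) x 100 mm high, fixed. Origin: centre of its underside; x from front to back, y the way the lid opens, z up. Blue lid (130 mm long in y, top 107 mm up) with a notched front lip that ends at x = -96 mm. In front of the lip only the red cap and the grey housing below it (top 78 mm up) stand, so a finger can travel along y there at the pressed cap's height.
- lid (a joint): slide of the blue lid along box +y, in m: 0 shut, 0.090 fully open against its stop; needs about 1 to 4 N. While the plunger is up, its tooth in a notch of the lid's lip lets it move only 3 mm either way.
- plunger (a joint): travel of the red spring plunger, in m: 0 up, 0.013 fully down; 6 N to start, 10 N fully down, springs back. From 0.009 on its tooth is clear of the lid. Once the lid has moved over 10 mm, the lid itself keeps the tooth down, until at 0.090 a second notch lies over the tooth and it can spring up.
- cap (a point): centre of the flat top of the red plunger cap, 112 mm above the counter when up; moves down with the plunger. The cap is 28 mm (box x) by 80 mm (box y, 40 mm either side of this point). Axes as the box's.
- tab (a point): on the push face (towards box -y) of the yellow upright tab on the lid, above the cap's middle line, 126 mm above the counter; moves with the lid. Lid shut: 29 mm along box +y from the cap's centre. The tab is 10 mm thick (from this face to +y), spans 83 mm along box x (18 mm in front of this point to 65 mm behind) and 108 to 139 mm above the counter.
- tablet: loose white pressed detergent tablet, 34 x 30 x 18 mm, lying on the fixed top of the box near the box's +y end, clear of the open lid; origin at its underside
- cup: loose blue dosing cup, 64 mm across, 55 mm high, standing beside the box's +y end; origin at its underside
- clip: loose wooden clothes clip, 75 x 14 x 18 mm, lying on the counter in front of the box; origin at its underside
- softener: loose green bottle, 72 mm across, 190 mm high, on the right of the counter; origin at its underside
- stain_jar: loose white jar with red cap, 68 mm across, 90 mm high, on the left of the counter; origin at its underside
- brush: loose brush lying on the right of the counter; origin at its underside
- peg_tray: loose grey open tray, 120 x 160 x 50 mm, on the left of the counter; origin at its underside

How it is judged:
On the way, in this order (a step that is already met when the one before it is completed fails the run):
1. the plunger is held down by the fingers while the lid is still shut (value of joint plunger above 0.009 m and value of joint lid below 0.006 m and contact force between the fingers and plunger above 2 N), for 0.1 s.
2. the lid has slid past the plunger's tooth (value of joint lid above 0.03 m), for 0.05 s.
At the end, for the whole second after the job is handed in: The lid is fully open (within 4 mm of its stop) and at rest, and the plunger has sprung back up (within 3 mm), locking it. The loose things are within 25 mm of where they stood (value of joint lid between 0.086 and 0.093 m and value of joint plunger below 0.003 m and velocity of joint lid below 0.01 m/s and distance of each of tablet, cup, clip, softener, stain_jar, brush, peg_tray from where it was at the start of the episode below 0.025 m); the robot touches nothing.
It fails at once if the tab is pinched or pulled: the fingers press on its far side (contact force between the fingers and lid_c5 above 3 N).
It fails at once if a loose thing on the counter or box is lifted, carried or pushed more than 25 mm (distance of any of tablet, cup, clip, softener, stain_jar, brush, peg_tray from where it was at the start of the episode above 0.025 m).
It also fails if it takes over 35 s, if anything falls off the work surface, if the arm or the gripper's body presses on something with over 40 N, if the wrist force passes 120 N, or if a joint passes its speed limit or range.

## Robot

A 6-joint arm with a two-finger parallel gripper is mounted at the origin on the work surface. World frame = base frame: x ahead of the robot, y to its left, z up, the work surface at z = 0. Lengths are in m, angles in rad, forces in N, time in s.
With the tool pointing down it reaches from about 0.275 to 0.775 m from the base axis. Payload 14.6 kg.
Tool frame: the origin (TCP) lies between the finger pads; the fingertips stand tip_extent ahead of it and the grasp point (between the pads) lies 8 mm behind it (tip_extent is the distance from the TCP to the fingertips, in m); z points along the fingers, y is the line along which they close (so a half turn about z gives the same grasp; the last joint's range is limited). The gripper opens to 85 mm and grips with 20 to 120 N. Pads are 22 mm wide; open, the fingers measure 114 mm over their backs; the gripper's body (76 mm by 85 mm) begins 54 mm behind the grasp point. The pads swing forward as they close: fully open they stand 13 mm farther back than shut.
Start: joints at [1.178, 0.263, -0.048, 1.259, 0, 1.415], TCP at [0.124, 0.51, 0.242] pointing down, gripper open.
Joint ranges: [-2.65, 2.65], [-0.89, 1.7], [-1.18, 1.37], [-2.13, 2.11], [-1.35, 1.29], [-3.14, 3.14]. Speed limits (rad/s): [1.89, 1.89, 2.57, 2.79, 3.14, 3.14].

## Interface

Orientations are given as a rotation vector (axis times angle).
In Python, from cell import * gives the robot as it stands. The module is installed in compiled form; this text tells all that it offers.
- The arm moves only by the tool servo_tool, never from a script. Its argument "targets" is a list of rows, each a list of 3 entries, a list of its own where there are three numbers: the closure in counts, from 0 (fully open) to 255 (shut), then the shift along the tool's x, y, z in mm, then the turn about the tool's z in degrees. In form: [[hand, [dx, dy, dz], yaw], ...]. A call has 1 to 12 rows; each row is the pose to reach, as a shift and turn from the pose commanded when the call began, along the tool's axes at that moment; what a row does not reach only later rows make up. A row lasts 1/8 s, in which the tool goes at most 62.5 mm and 10.7 degrees, less where a joint would pass 70% of its speed; a pose out of reach is approached as far as the arm can. A call with a gripper value outside its range is refused whole. The fingers move at their own pace and stop on an object; "squeeze" is the grip in N (left out, the last holds). Time passes only in rows, so rows that repeat a pose let the fingers close. It gives the time, the measured TCP pose, the force, the opening and the grip force at its end, in the units of the state.
- get_state(): the state, without advancing time (a new reading comes with each control period).
- read_camera(name): name is "scene" or "top"; returns a dict with "color" (400x640x3 uint8, red, green, blue), "intrinsics" (3x3 intrinsics, pixels), "position" and "attitude" of the camera in the world. Camera axes: x right, y up, looking along -z (the intrinsics and any distortion apply to the point x, -y, -z); pixel columns grow to the right and rows downward; lengths in m; the calibration is good to about 2 mm. A picture is of the moment at which its call begins. There is no depth.
- finish_job(): hands the job in; it is judged then, once.
The state is a dict: "time": time; "qpos": joint angles; "dq": joint speeds; "joint_torque": joint torques, N m; "tool_pos": TCP position; "orientation": TCP orientation; "wrist_force": force on the tool from outside, world axes, zero at the start; "torque": the same for the moment, N m; "width": finger opening in m; "gripper_force": force on a finger pad.
Only numpy, scipy, OpenCV 4.12 (cv2) and the standard library are available. Lean on these libraries where they do the work, as an engineer would, in place of code of your own. Each camera call takes 0.05 s, during which the arm holds its last target. There are 200 camera calls.

## Working session

There is one attempt and no reset: what is moved stays moved. The work goes in short steps, Python scripts to look and compute and a tool call to move; the robot and the scene stay as the last step left them, time stands still between calls to the robot, and variables do not carry over. Pictures are saved under pics/ and viewed, at most 10 in all, crops included, and the job is handed in when it is done.

Besides the shell and the picture viewer there is one more tool, called after "Request:" as name([rows], argument=value, ...), one row to a line, values as JSON. servo_tool: Moves the arm, as the interface text tells. Its arguments: {"type":"object","properties":{"targets":{"type":"array"},"squeeze":{"type":"number"}},"required":["targets"]}

```bash
mkdir -p pics; python3 - <<'E'
from cell import *
import cv2,pickle
d={}
for n in("scene","top"):
    c=read_camera(n);d[n]=c;cv2.imwrite(f"pics/{n}0.png",c["color"][:,:,::-1])
    print(n,c["intrinsics"],c["position"],c["attitude"],[k for k in c])
pickle.dump(d,open("c0.pkl","wb"))
print(get_state())
E
```

```text
scene [[463.960864     0.         323.12955061]
 [  0.         463.960864   197.69548893]
 [  0.           0.           1.        ]] [ 1.26931457 -0.40772562  1.2463789 ] [0.56144777 0.33890066 0.99761005] ['color', 'intrinsics', 'position', 'attitude']
top [[397.23162441   0.         320.19491878]
 [  0.         397.23162441 199.36287329]
 [  0.           0.           1.        ]] [ 0.33672635 -0.00618323  1.11689749] [ 0.16355118 -0.13561729 -1.5657701 ] ['color', 'intrinsics', 'position', 'attitude']
{'time': 0.1, 'qpos': array([ 1.17768171e+00,  2.63502254e-01, -4.88814739e-02,  1.25937599e+00,
       -1.67217000e-05,  1.41551573e+00]), 'dq': array([-0.00078213, -0.00072878,  0.00185198,  0.00016047, -0.0011122 ,
        0.00028324]), 'joint_torque': array([ 5.48880285e-03, -6.38576674e+01,  3.85064220e+01,  1.00089511e-02,
       -4.42988392e-05, -1.59261430e-05]), 'tool_pos': array([0.12359961, 0.5100067 , 0.24185615]), 'orientation': array([-3.72679834e-01, -3.11916241e+00,  1.46375813e-03]), 'wrist_force': array([-0.1157816 ,  0.41031303,  0.44547847]), 'torque': array([-0.05338729, -0.00736895,  0.04602813]), 'gripper_force': 0.0, 'width': 0.08554271258595529}
```

View pics/scene0.png

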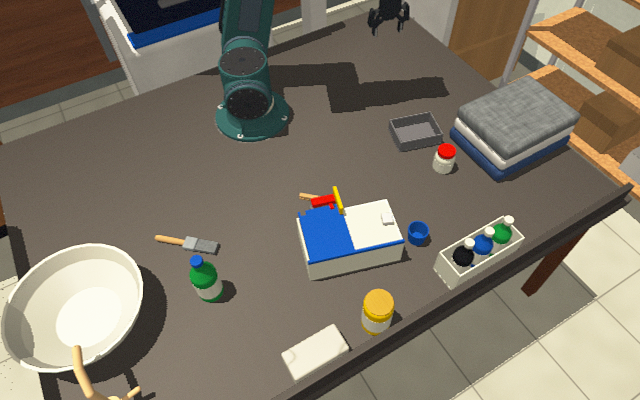

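View pics/top0.png

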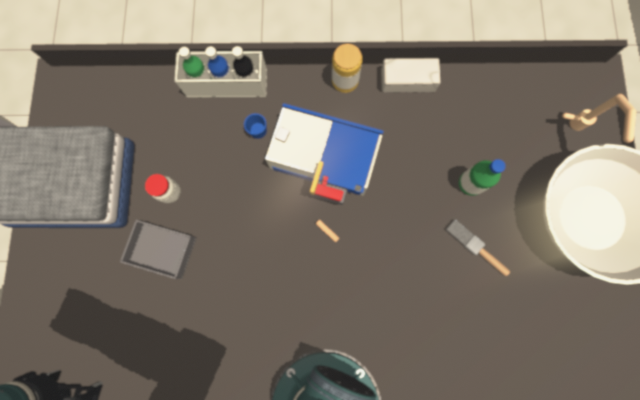

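The top view shows the box around (325,150), red cap near (330,190), yellow tab (317,178), and clip (328,231). I'll zoom in for the pixel picks.

```bash
python3 - <<'E'
import cv2,pickle,numpy as np
d=pickle.load(open("c0.pkl","rb"))
a=d["top"]["color"][95:215,250:400,::-1]; b=d["scene"]["color"][175:285,285:435,::-1]
a=cv2.resize(a,None,fx=5,fy=5,interpolation=2)[:600];b=cv2.resize(b,None,fx=5,fy=5,interpolation=2)
cv2.imwrite("pics/ta.png",a);cv2.imwrite("pics/sb.png",b)
E
```

```text
(no output)
```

View pics/ta.png

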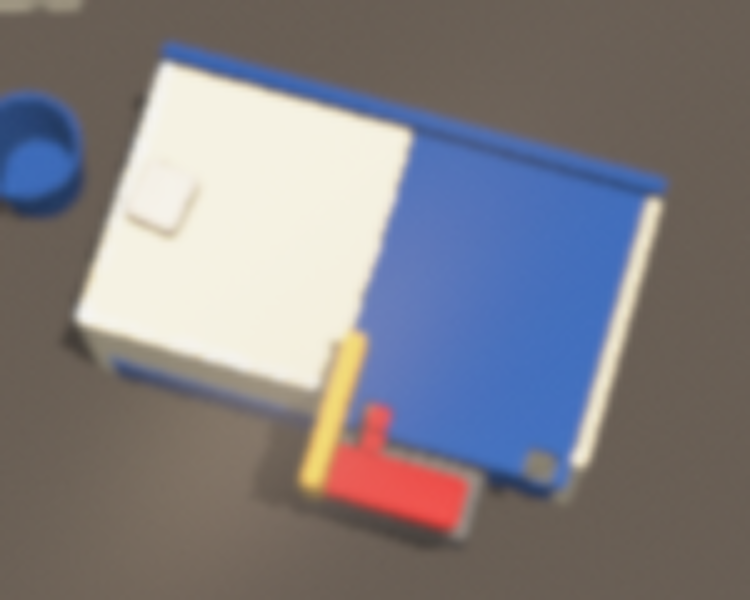

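View pics/sb.png

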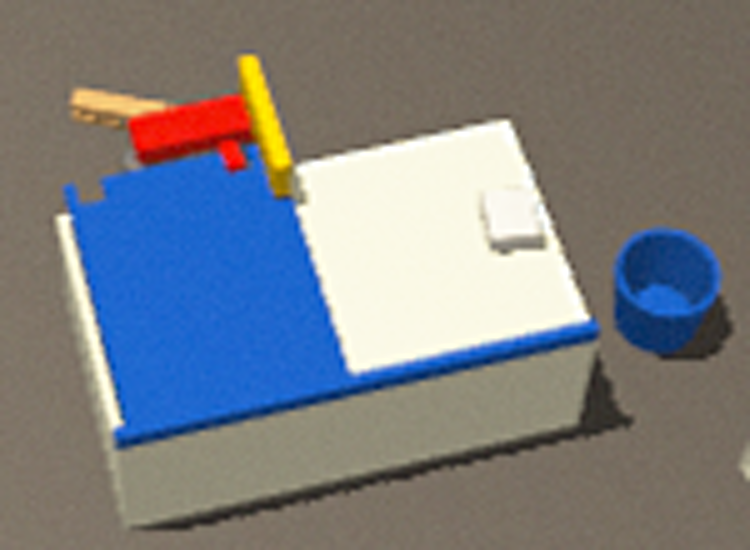

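```bash
cat >h.py <<'E'
import numpy as np,cv2
from scipy.spatial.transform import Rotation as R
def proj(c,P):
    q=(np.atleast_2d(P)-c["position"])@R.from_rotvec(c["attitude"]).as_matrix()
    k=c["intrinsics"];return np.c_[k[0,0]*q[:,0]/-q[:,2]+k[0,2],k[1,1]*-q[:,1]/-q[:,2]+k[1,2]]
def world(p,pts): # p capx,capy,yaw ; pts rel cap in box axes
    pts=np.array(pts,float);c,s=np.cos(p[2]),np.sin(p[2])
    return np.c_[p[0]+c*pts[:,0]-s*pts[:,1],p[1]+s*pts[:,0]+c*pts[:,1],pts[:,2]]
E
python3 - <<'E'
import pickle;from h import *
from scipy.optimize import least_squares
d=pickle.load(open("c0.pkl","rb"))
m=1e-3
ob=[("top",(14,-40,112),(472,474)),("top",(-14,-40,112),(460,530)),("top",(65,29,139),(370,338)),("top",(-18,29,139),(326,492)),("top",(-18,39,139),(300,488)),("top",(65,39,139),(345,332)),
("scene",(-14,-40,112),(130,118)),("scene",(14,-40,112),(143,148)),("scene",(-18,29,139),(238,58)),("scene",(65,29,139),(274,163)),("scene",(-18,39,139),(257,56)),("scene",(65,39,139),(291,160)),
("top","B",(78,318)),("scene","B",(512,120))]
off={"top":(250,95),"scene":(285,175)}
def res(p):
    r=[]
    for n,b,u in ob:
        b=(-80-p[3]*1e3,140-p[4]*1e3,100) if b=="B" else b
        uv=(np.array(u)+.5)/5-.5+off[n]
        r.append((proj(d[n],world(p,[np.array(b)*m]))[0]-uv))
    return np.array(r).ravel()
s=least_squares(res,[.4,0,.25,-.11,0],loss="soft_l1");print(s.x,np.round(res(s.x).reshape(-1,2),1).tolist())
# clip
E
```

```text
[ 0.55283777 -0.00494041 -0.2560474  -0.12804382 -0.04396018] [[-1.0, 0.2], [-1.2, -0.8], [-1.5, -0.4], [-1.1, -0.4], [0.3, -0.6], [-0.3, -0.2], [-1.2, -0.7], [-1.4, 0.6], [-1.3, -0.3], [-0.4, 0.5], [-1.9, -0.6], [-0.5, 0.3], [-0.7, -0.3], [-1.0, 0.1]]
```

Request:
servo_tool([
  [255, [-40, -30, 0], 0],
  [255, [-90, -68, 0], 0],
  [255, [-140, -106, 0], 0],
  [255, [-190, -144, 0], 1],
  [255, [-240, -182, 0], 1],
  [255, [-290, -220, 0], 1],
  [255, [-340, -258, 0], 1],
  [255, [-390, -296, 0], 1],
  [255, [-440, -334, 0], 1],
  [255, [-490, -372, 0], 1],
  [255, [-525, -398, 0], 1],
  [255, [-538, -408, 0], 1],
], squeeze=40)

```text
time: 1.6
tool_pos: [0.5515, -0.015, 0.2415]
orientation: [-0.403, -3.115, 0.0]
wrist_force: [0.3, -0.5, 0.3]
width: -0.0003
gripper_force: 0.0
```

Request:
servo_tool([
  [255, [0, 0, 20], 0],
  [255, [0, 0, 40], 0],
  [255, [0, 0, 60], 0],
  [255, [0, 0, 70], 0],
  [255, [0, 0, 70], 0],
])

```text
time: 2.22
tool_pos: [0.55, -0.0126, 0.1721]
orientation: [-0.399, -3.115, -0.0]
wrist_force: [-0.5, -0.5, -0.0]
width: 0.0002
gripper_force: 0.0
```

```bash
python3 - <<'E'
from cell import *
import cv2,numpy as np
o=[]
for n,(x,y) in(("scene",(275,130)),("top",(270,110))):
    c=read_camera(n);o.append(cv2.resize(c["color"][y:y+125,x:x+100,::-1],None,fx=4,fy=4,interpolation=2))
cv2.imwrite("pics/p1.png",np.hstack(o))
s=get_state();print(s["tool_pos"],s["orientation"],s["wrist_force"],s["width"],s["time"])
E
```

```text
[ 0.55061348 -0.01284641  0.17293844] [3.99342939e-01 3.11540511e+00 1.18544039e-05] [1.18764548 0.48278251 0.55627552] -0.0002325090650034196 2.325
```

View pics/p1.png

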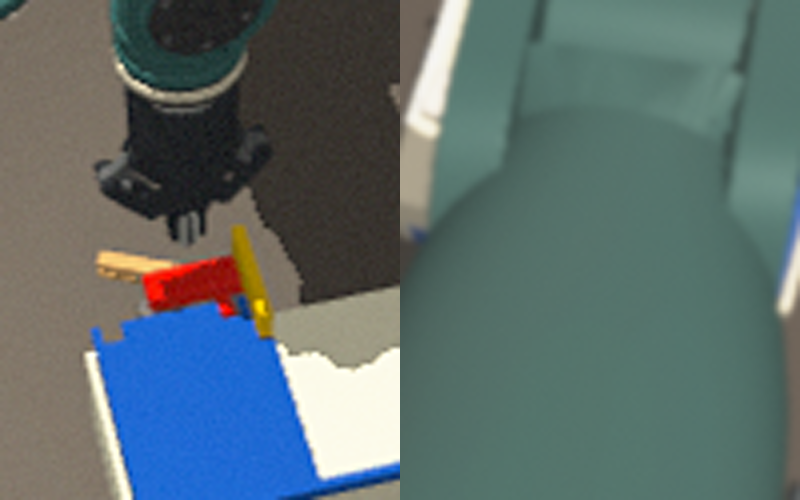

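The image shows the closed fingertips above the red cap, with the tab to their +y side. I'll shift 6 mm away from the tab and descend.

Request:
servo_tool([
  [255, [0, -6, 15], 0],
  [255, [0, -6, 30], 0],
  [255, [0, -6, 30], 0],
])

```text
time: 2.7
tool_pos: [0.5487, -0.0188, 0.1423]
orientation: [-0.4, -3.115, -0.0]
wrist_force: [0.1, 0.7, 0.0]
width: -0.0004
gripper_force: 0.0
```

Request:
servo_tool([
  [255, [0, 0, 8], 0],
  [255, [0, 0, 8], 0],
])

```text
time: 2.95
tool_pos: [0.5489, -0.0188, 0.1343]
orientation: [-0.4, -3.116, 0.0]
wrist_force: [0.8, -0.8, -0.1]
width: -0.0
gripper_force: 0.0
```

Request:
servo_tool([
  [255, [0, 0, 6], 0],
  [255, [0, 0, 6], 0],
])

```text
time: 3.2
tool_pos: [0.5487, -0.0188, 0.128]
orientation: [-0.4, -3.116, -0.0]
wrist_force: [-1.0, -0.5, -0.1]
width: 0.0001
gripper_force: 0.0
```

Request:
servo_tool([
  [255, [0, 0, 5], 0],
  [255, [0, 0, 5], 0],
])

```text
time: 3.45
tool_pos: [0.549, -0.0188, 0.1232]
orientation: [0.4, 3.116, -0.0]
wrist_force: [-0.1, 0.1, -0.3]
width: 0.0003
gripper_force: 0.0
```

Request:
servo_tool([
  [255, [0, 0, 5], 0],
  [255, [0, 0, 5], 0],
])

```text
time: 3.7
tool_pos: [0.549, -0.0189, 0.1184]
orientation: [0.4, 3.116, -0.0]
wrist_force: [-1.7, -0.4, 7.1]
width: 0.0003
gripper_force: 3.5
```

Request:
servo_tool([
  [255, [0, 0, 4], 0],
  [255, [0, 0, 4], 0],
])

```text
time: 3.95
tool_pos: [0.549, -0.0189, 0.1145]
orientation: [0.4, 3.116, -0.0]
wrist_force: [-2.6, 0.5, 8.3]
width: 0.0003
gripper_force: 4.1
```

Request:
servo_tool([
  [255, [0, 0, 3], 0],
  [255, [0, 0, 4.5], 0],
  [255, [0, 0, 4.5], 0],
  [255, [0, 0, 4.5], 0],
])

```text
time: 4.45
tool_pos: [0.549, -0.0189, 0.1102]
orientation: [0.4, 3.115, -0.0]
wrist_force: [-2.7, 0.6, 9.2]
width: -0.0003
gripper_force: 4.7
```

Request:
servo_tool([
  [255, [0, 5, 0.8], 0],
  [255, [0, 10, 0.8], 0],
  [255, [0, 15, 0.8], 0],
  [255, [0, 20, 0.8], 0],
  [255, [0, 25, 0.8], 0],
  [255, [0, 25, 0.8], 0],
])

```text
time: 5.2
tool_pos: [0.5559, 0.0045, 0.1098]
orientation: [0.4, 3.114, -0.003]
wrist_force: [-1.8, -6.2, 11.3]
width: 0.0002
gripper_force: 5.8
```

Request:
servo_tool([
  [255, [0, 4, 0], 0],
  [255, [0, 8, 0], 0],
  [255, [0, 12, 0], 0],
  [255, [0, 16, 0], 0],
  [255, [0, 20, 0], 0],
  [255, [0, 20, 0], 0],
])

```text
time: 5.95
tool_pos: [0.5611, 0.0238, 0.1098]
orientation: [0.4, 3.114, -0.003]
wrist_force: [-0.4, -7.1, 11.1]
width: 0.0001
gripper_force: 5.5
```

```bash
python3 - <<'E'
from cell import *
import cv2
c=read_camera("scene");cv2.imwrite("pics/p2.png",cv2.resize(c["color"][165:285,280:430,::-1],None,fx=5,fy=5,interpolation=2))
E
```

```text
(no output)
```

View pics/p2.png

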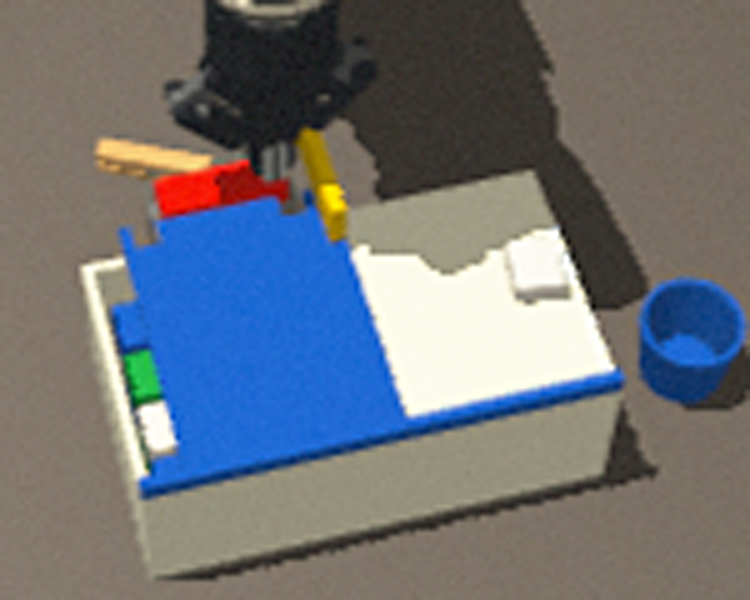

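The lid is about 20–25 mm open; the tab's face rests on the finger at (305,160). The push works, so I continue.

Request:
servo_tool([
  [255, [0, 6, 0], 0],
  [255, [0, 12, 0], 0],
  [255, [0, 18, 0], 0],
  [255, [0, 24, 0], 0],
  [255, [0, 30, 0], 0],
  [255, [0, 36, 0], 0],
  [255, [0, 42, 0], 0],
  [255, [0, 48, 0], 0],
  [255, [0, 54, 0], 0],
  [255, [0, 54, 0], 0],
])

```text
time: 7.25
tool_pos: [0.5753, 0.0767, 0.1097]
orientation: [0.4, 3.113, -0.001]
wrist_force: [4.2, -4.3, 5.6]
width: 0.0003
gripper_force: 3.0
```

Request:
servo_tool([
  [255, [0, 2, 0], 0],
  [255, [0, 4, 0], 0],
  [255, [0, 6, 0], 0],
  [255, [0, 6, 0], 0],
])

```text
time: 7.75
tool_pos: [0.5768, 0.0821, 0.1097]
orientation: [0.401, 3.113, -0.002]
wrist_force: [4.2, -6.1, 5.7]
width: -0.0001
gripper_force: 3.6
```

Request:
servo_tool([
  [255, [0, 2, 0], 0],
  [255, [0, 4, 0], 0],
  [255, [0, 4, 0], 0],
])

```text
time: 8.12
tool_pos: [0.5779, 0.0859, 0.1097]
orientation: [0.401, 3.113, -0.002]
wrist_force: [5.1, -5.8, 6.8]
width: 0.0001
gripper_force: 3.6
```

```bash
python3 - <<'E'
from cell import *
import cv2
c=read_camera("scene");cv2.imwrite("pics/p3.png",cv2.resize(c["color"][165:285,280:430,::-1],None,fx=5,fy=5,interpolation=2))
s=get_state();print(s["wrist_force"],s["torque"])
E
```

```text
[ 5.18312    -5.52849758  6.17494297] [-0.83725719 -0.77306326 -0.06718338]
```

View pics/p3.png

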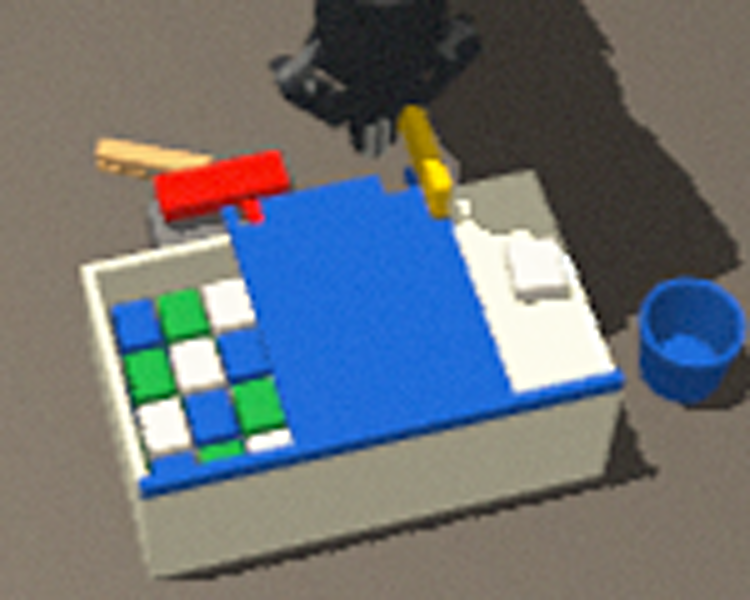

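```bash
python3 - <<'E'
import pickle;from h import *
c=pickle.load(open("c0.pkl","rb"))["scene"]
p=[.55284,-.00494,-.25605]
for b in((65,29,139),(-18,29,139),(65,39,139)):
  for L in (0,80,84,87,90):
    print(b,L,np.round(((proj(c,world(p,[np.array([b[0],b[1]+L,b[2]])*1e-3]))[0]-[280,165])+.5)*5-.5))
  
for z in(112,99): print(z,np.round((proj(c,world(p,np.array([(14,-40,z),(-14,-40,z),(-14,40,z),(14,40,z)])*1e-3))-[280,165]+.5)*5-.5).tolist())
E
```

```text
(65, 29, 139) 0 [297. 215.]
(65, 29, 139) 80 [428. 184.]
(65, 29, 139) 84 [434. 182.]
(65, 29, 139) 87 [439. 181.]
(65, 29, 139) 90 [444. 180.]
(-18, 29, 139) 0 [257. 107.]
(-18, 29, 139) 80 [383.  77.]
(-18, 29, 139) 84 [389.  75.]
(-18, 29, 139) 87 [394.  74.]
(-18, 29, 139) 90 [399.  73.]
(65, 39, 139) 0 [313. 211.]
(65, 39, 139) 80 [444. 180.]
(65, 39, 139) 84 [450. 178.]
(65, 39, 139) 87 [455. 177.]
(65, 39, 139) 90 [460. 176.]
112 [[161.0, 201.0], [149.0, 164.0], [276.0, 134.0], [289.0, 170.0]]
99 [[162.0, 213.0], [150.0, 177.0], [276.0, 147.0], [289.0, 183.0]]
```

The cap still sits low, and the tab position gives a lid opening of about 78 mm, so I push further.

Request:
servo_tool([
  [255, [0, 2, 0], 0],
  [255, [0, 4, 0], 0],
  [255, [0, 6, 0], 0],
  [255, [0, 6, 0], 0],
])

```text
time: 8.68
tool_pos: [0.579, 0.0916, 0.1096]
orientation: [0.401, 3.114, -0.002]
wrist_force: [1.8, -7.2, 6.1]
width: 0.0001
gripper_force: 4.4
```

Request:
servo_tool([
  [255, [0, 1.5, 0], 0],
  [255, [0, 3, 0], 0],
  [255, [0, 3, 0], 0],
])

```text
time: 9.05
tool_pos: [0.5792, 0.0926, 0.1096]
orientation: [0.403, 3.114, -0.009]
wrist_force: [-2.4, -22.7, 11.7]
width: -0.0
gripper_force: 10.2
```

Force jumped to 23 N, so the lid is on its stop. Back off and rise.

Request:
servo_tool([
  [255, [0, -4, 0], 0],
  [255, [0, -12, 0], 0],
  [255, [0, -18, -10], 0],
  [255, [0, -18, -40], 0],
  [255, [0, -18, -80], 0],
  [255, [60, -18, -120], 0],
  [255, [120, -18, -120], 0],
  [255, [180, -18, -120], 0],
  [255, [180, -18, -120], 0],
])

```text
time: 10.18
tool_pos: [0.3965, 0.1239, 0.2299]
orientation: [0.397, 3.116, 0.0]
wrist_force: [1.0, -0.2, -0.3]
width: -0.0003
gripper_force: 0.0
```

```bash
python3 - <<'E'
from cell import *
import cv2
c=read_camera("scene");cv2.imwrite("pics/p4.png",cv2.resize(c["color"][165:285,280:430,::-1],None,fx=5,fy=5,interpolation=2))
s=get_state();print(s["wrist_force"],s["tool_pos"])
E
```

```text
[ 0.72775008 -0.94874948  1.06040374] [0.39839308 0.12367398 0.2299471 ]
```

View pics/p4.png

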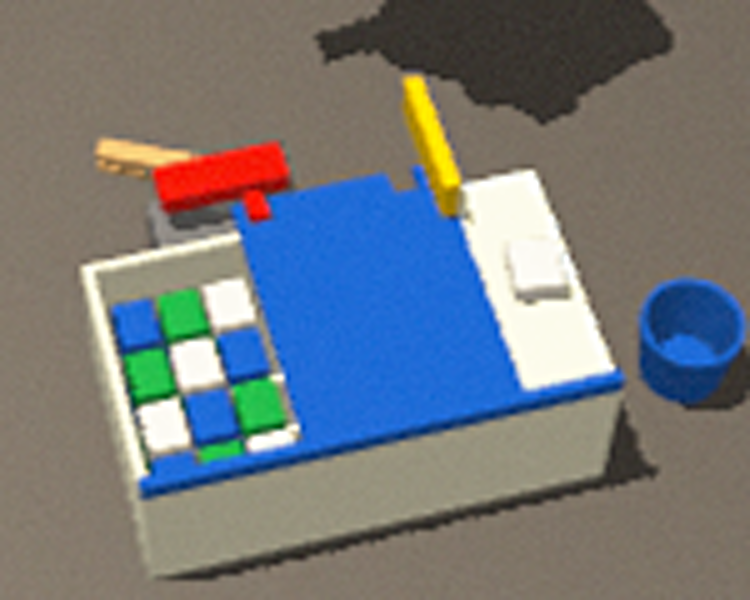

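The cap's top-left corner is at (155,168), matching the "up" position. The tab corner at (405,77) matches 90 mm, and the tablet, cup and clip are unmoved.

```bash
python3 -c "
from cell import *
print(finish_job())"
```

```text
the job is handed in; nothing more can be done
None
```

The lid was pushed against its stop at about 90 mm and the plunger sprang back up to lock it; the last picture shows the tablet, cup and clip unmoved, and the job is handed in, with no verdict returned.

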